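Press the bearing cover home with the seating tool

ROBOT

A 7-joint arm with a two-finger parallel gripper is mounted at the origin on the work surface. World frame = base frame: x ahead of the robot, y to its left, z up, the work surface at z = 0. Lengths are in m, angles in rad, forces in N, time in s.
With the tool pointing down it reaches from about 0.4 to 0.85 m from the base axis. Payload 10.4 kg.
Tool frame: the origin (TCP) lies midway between the tips of the shut fingers; the grasp point (between the pads) lies 19 mm behind it; z points along the fingers, y is the direction in which the jaws open and shut (so a half turn about z gives the same grasp; the last joint's range is limited). The gripper opens to 85 mm and grips with 20 to 120 N. Pads are 22 mm wide; open, the fingers measure 114 mm over their backs; the gripper's body (76 mm by 85 mm) begins 54 mm behind the grasp point. The pads swing forward as they close: fully open they stand 13 mm farther back than shut.
Start: joints at [-0.023, 0.332, -0.065, 1.46, 0.022, 1.35, -0.088], TCP at [0.625, 0, 0.202] pointing down, gripper open.
Joint ranges: [-2.6, 2.6], [-0.5, 2.12], [-1.47, 1.34], [0.16, 2.42], [-1.27, 4.41], [0.06, 2.06], [-2.6, 2.6]. Speed limits (rad/s): [2.22, 2.22, 2.79, 2.79, 3.14, 3.14, 3.14].

INTERFACE

Orientations are given as a unit quaternion [x, y, z, w].
In Python, from workcell import manip, viewer gives the robot as it stands.
- The arm moves only by the tool move_arm, never from a script. Its argument "deltas" is a list of rows, each a list of 7 numbers: the shift along the tool's x, y, z in m, then the turn, a rotation vector about the tool's x, y, z in degrees, then the opening, from -1 (shut) to 1 (fully open). In form: [[dx, dy, dz, wx, wy, wz, gripper], ...]. A call has 1 to 10 rows; each row shifts and turns the commanded pose from where the row before left it, along the tool's axes as they then stand; what a row does not reach is not made up. A row lasts 1/8 s, in which the tool goes at most 62.5 mm and 10.7 degrees, less where a joint would pass 70% of its speed; a pose out of reach is approached as far as the arm can. A call with a gripper value outside its range is refused whole. The fingers move at their own pace and stop on an object; "force" is the grip in N (left out, the last holds). Time passes only in rows, so rows that do not move let the fingers close. It gives the time, the measured TCP pose, the force and the opening at its end, in the units of the state.
- manip.get_obs(): the state, without advancing time (a new reading comes with each control period).
- viewer.camera(name): name is "scene" or "side" or "wrist"; returns (picture, depth): 384x512x3 uint8, red, green, blue; 384x512 float32, m along the optical axis (not along the pixel's ray), 0 where there is no reading.
- viewer.calibration(name): a dict with "fx", "fy", "cx", "cy" (pixels), "R" (3x3) and "t" (3): a world point X has camera coordinates R X + t; the wrist camera has in their place "T_tool_cam" (4x4, takes a point from camera to tool coordinates, whose origin is the TCP and whose axes are the flange's). Camera axes: x right, y down, z forward; pixel columns grow to the right and rows downward; lengths in m; the calibration is good to about 2 mm. The wrist camera is an equidistant fisheye: a pixel r from the principal point sees the ray r / f radians off the axis. A picture is of the moment at which its call begins: read the wrist's pose just before it. calibration takes no time and is no camera call.
- manip.hand_in(): hands the job in, once; it reports no verdict.
The state is a dict: "clock": time; "joint_pos": joint angles; "joint_velocities": joint speeds; "tau": joint torques, N m; "position": TCP position; "ee_rot": TCP orientation; "ft_force": force on the tool from outside, world axes, zero at the start; "torque": the same for the moment, N m; "grip_width": opening from 0.0 (shut) to 1.0 (fully open).
Only numpy, scipy, OpenCV 4.12 (cv2) and the standard library are available. Lean on these libraries where they do the work, as an engineer would, in place of code of your own. Each camera call takes 0.05 s, during which the arm holds its last target.

TASK

The bearing cover of the feed wheel has only been started in its hub by hand and still stands proud. Take the turned beech seating tool, set its hollow face squarely over the cover and press straight down until the cover snaps fully home, its flange flat on the hub all round (use the tool, not the fingers). Then stand the tool upright on the bench again, and leave the other things lying around where they are.

Things in the scene. Friction and masses are not known exactly. Their poses are not given: they have to be found in the camera images.
- wheel: the feed wheel to be finished: rubber tyre 120 mm across, 50 mm high, aluminium hub, 1.3 kg, lying flat and loose on the bench, bore up. Origin: centre of its underside; z up. The hub's raised face round the 48 mm bore is 66 mm across and level with the top of the tyre. Four sprung catches in the bore hold the cover.
- hub_face (a point): point on the wheel's axis at the level of the hub's top face (50 mm above the bench), where the underside of the cover's flange must come to lie. z up.
- cover: the bearing cover, plain white nylon, 30 g: flange 60 mm across, 3 mm thick, on it a low dome (38 mm across, 6 mm high), below it an 18 mm snap skirt that stands in the bore. Origin: centre of the flange's underside; z up. At the start the flange lies 10 mm above the hub face. The catches yield from about 6 N, resist up to about 15 N 3 mm above home, then snap over and pull it down by themselves.
- seating_tool: the seating tool, turned beech, 0.1 to 0.2 kg, standing upright: round body 64 mm across, 40 mm high, on it a straight round handle 29 mm thick, from 42 to 98 mm above the origin. Origin: centre of its underside, z up. The underside is hollow, 48 mm across and 14 mm deep: its rim presses on the cover's flange, the dome stands free in the hollow.
- spare_wheel: a second wheel of the same size lying flat on the bench, with an empty bore: no bearing, no cover. Not to be touched. Origin: centre of its underside.
- ball_bearing: bystander: a steel ball bearing lying flat, 47 mm across, 14 mm high. Origin: centre of its underside.
- pencil: bystander: a pencil lying on the bench, 150 mm long, 8 mm thick, along its x. Origin: middle of its underside.
- grease_tin: bystander: a closed tin, 72 mm across, 45 mm high. Origin: centre of its underside.
- screw_tray: bystander: a small grey tray of screws and washers, 100 x 140 mm, 28 mm high. Origin: centre of its underside.
Mind the look-alikes: they are no part of the job. What is shaped like the seating_tool but green is not meant. Leave any orange look-alike of the wheel alone.

How it is judged:
On the way:
1. the seating tool, square and centred on the cover, presses on it (more than 3 N) while it still stands proud (contact force between seating_tool and cover above 3 N and angle between seating_tool's own z axis and vertical below 0.14 rad and horizontal distance between seating_tool and cover below 0.007 m and z of cover in the frame of hub_face above 0.0025 m), for 0.02 s.
At the end, for the whole second after the job is handed in: The cover is home in the wheel: its flange within 1.5 mm of the hub face, square to it within 3 degrees and centred within 4 mm; the wheel lies flat on the bench; the seating tool stands upright on the bench (on its rim, within 6 degrees), released and at rest (z of cover in the frame of hub_face between -0.002 and 0.0015 m and distance between cover and hub_face below 0.004 m and angle between the z axis of cover and the z axis of wheel, either way round below 0.05 rad and angle between wheel's own z axis and vertical below 0.05 rad and height (world z) of each of wheel, seating_tool below 0.004 m and angle between seating_tool's own z axis and vertical below 0.1 rad and linear speed of seating_tool below 0.02 m/s); the robot touches nothing.
It fails at once if the fingers press on the cover (over 3 N) (contact force between the fingers and cover above 3 N).
It fails at once if one of the loose things lying around (spare wheel, ball bearing, pencil, tin, screw tray) is moved by more than 30 mm (distance of any of spare_wheel, ball_bearing, pencil, grease_tin, screw_tray from where it was at the start of the episode above 0.03 m).
It also fails if it takes over 48 s, if anything falls off the work surface, if the arm or the gripper's body presses on something with over 40 N, if the wrist force passes 120 N, or if a joint passes its speed limit or range.

## Working session

There is one attempt and no reset: what is moved stays moved. The work goes in short steps, Python scripts to look and compute and a tool call to move; the robot and the scene stay as the last step left them, time stands still between calls to the robot, and variables do not carry over. Pictures are saved under pics/ and viewed, and the job is handed in when it is done.

Besides the shell and the picture viewer there is one more tool, called after "Call:" by a JSON object that holds its "name" and its "arguments", one argument or row to a line. move_arm: Moves the arm, as the interface text tells. Its arguments: {"type":"object","properties":{"deltas":{"type":"array"},"force":{"type":"number"}},"required":["deltas"]}

```bash
mkdir -p pics
cat > h.py <<'E'
import numpy as np, cv2
from workcell import manip, viewer
def cap(n,f):
    p,d=viewer.camera(n); cv2.imwrite(f'pics/{f}.png',p[:,:,::-1]); np.save(f'pics/{f}.npy',d); return p,d
def world(n,d):
    c=viewer.calibration(n); v,u=np.mgrid[:384,:512]
    P=np.stack([(u-c['cx'])/c['fx']*d,(v-c['cy'])/c['fy']*d,d],-1)
    W=(P-np.array(c['t']))@np.array(c['R']); W[d==0]=np.nan; return W
E
python3 - <<'E'
from h import *
o=manip.get_obs(); print(o)
for n in('scene','side'):
    p,d=cap(n,n+'0'); c=viewer.calibration(n); print(n,c['fx'],c['cx'],-np.array(c['R']).T@c['t'])
E
```

```text
{'clock': 0.0, 'joint_pos': array([-0.02258773,  0.33286406, -0.0646882 ,  1.46090721,  0.02162301,
        1.3499223 , -0.08853   ]), 'joint_velocities': array([ 4.35692941e-04, -2.56751458e-04,  9.35356720e-04,  1.57244855e-03,
       -3.72256414e-04,  1.50848896e-03,  8.55522855e-05]), 'tau': array([ 4.98105128e-04, -6.25449800e+01,  4.97091911e-02, -3.91610491e+01,
        1.63588714e-02,  9.83294769e-03, -6.01235030e-06]), 'position': array([ 6.24591544e-01, -3.03254647e-05,  2.01037111e-01]), 'ee_rot': array([ 7.07116542e-01,  7.07096671e-01, -5.27957313e-04, -4.63288658e-04]), 'ft_force': array([-0.09660566,  0.19821394,  0.72679348]), 'torque': array([ 0.09235328,  0.00294999, -0.00152173]), 'grip_width': 0.9969065052071586}
scene 497.786443878297 251.5672920269188 [1.0714712  0.71876579 0.74530923]
side 403.2298372894096 256.189971541144 [0.36551325 0.95141999 0.67517973]
```

View pics/scene0.png

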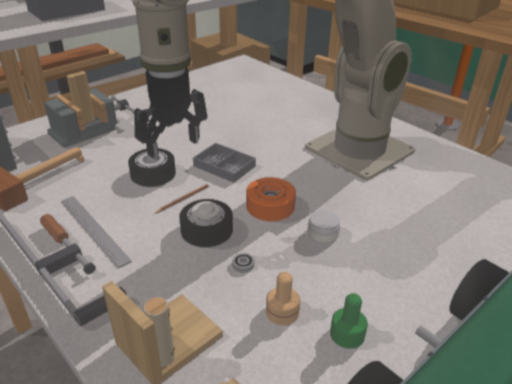

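View pics/side0.png

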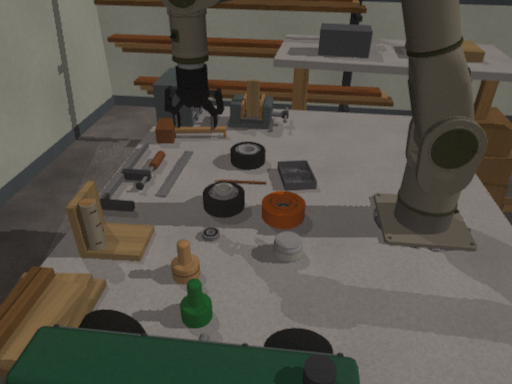

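In the scene picture there are two tool candidates: beech at (283,298), and green at (348,320), which is excluded. The wheel candidates are black with a pale dome at (206,220), black at (152,165), and orange at (270,198), which is excluded. I'll crop in on these and measure them.

Run:
```python
from h import *
p=cv2.imread('pics/scene0.png'); q=cv2.imread('pics/side0.png')
a=cv2.resize(p[130:340,120:380],None,fx=3,fy=2.85)[:, :780]
cv2.imwrite('pics/crop_scene.png',a)
cv2.imwrite('pics/crop_side.png',cv2.resize(q[130:330,150:350],None,fx=3,fy=3))
for n in('scene','side'):
    d=np.load(f'pics/{n}0.npy'); W=world(n,d); im=p if n=='scene' else q
    for nm,(u,v) in dict(scene=dict(domeW=(206,210),spare=(152,160),tooltop=(284,278),toolbody=(283,310),bench=(330,260),tin=(323,220),bearing=(243,262)),
      side=dict(domeW=(223,188),spare=(248,148),tooltop=(184,243),toolbody=(185,272),bench=(240,300),tin=(288,240)))[n].items(): print(n,nm,W[v,u].round(4))
    m=np.isfinite(W[...,2])
    # tool handle top: points by region
    def sel(c,r,z0,z1): 
        k=(np.hypot(W[...,0]-c[0],W[...,1]-c[1])<r)&(W[...,2]>z0)&(W[...,2]<z1); return W[k],k
    t=W[(243,184)[0] if n=='side' else 278, 184 if n=='side' else 284]
    P,k=sel(t[:2],.05,.08,.12); print('handle',len(P),np.nanmedian(P,0).round(4),P.min(0).round(4),P.max(0).round(4))
    t=W[188 if n=='side' else 210,223 if n=='side' else 206]
    P,k=sel(t[:2],.1,.063,.09); print('dome',len(P),P.mean(0).round(4),P.min(0).round(4),P.max(0).round(4))
    P,k=sel(t[:2],.1,.035,.09); print('wheelall',len(P),P.min(0).round(4),P.max(0).round(4))
```

```text
scene domeW [0.5617 0.0072 0.0671]
scene spare [ 0.512  -0.2955  0.0334]
scene tooltop [0.6014 0.2897 0.0986]
scene toolbody [0.6163 0.3062 0.0387]
scene bench [0.4177 0.2521 0.0005]
scene tin [0.3702 0.1845 0.0447]
scene bearing [0.5629 0.1334 0.0008]
handle 228 [0.6017 0.2912 0.0951] [0.5835 0.2736 0.0801] [0.6133 0.3029 0.1008]
dome 203 [0.5592 0.0027 0.0664] [ 0.5313 -0.0271  0.063 ] [0.5879 0.0293 0.073 ]
wheelall 1622 [ 0.501  -0.0591  0.0351] [0.6191 0.0614 0.073 ]
side domeW [0.5566 0.0069 0.0668]
side spare [ 0.5253 -0.3038  0.0395]
side tooltop [0.5919 0.2873 0.0964]
side toolbody [0.5872 0.3159 0.0372]
side bench [ 0.4596  0.347  -0.0014]
side tin [0.3645 0.1858 0.0449]
handle 142 [0.5932 0.2941 0.0935] [0.581  0.2757 0.0804] [0.6088 0.3023 0.0996]
dome 76 [0.5556 0.0028 0.0662] [ 0.5295 -0.0163  0.063 ] [0.5732 0.0326 0.0695]
wheelall 888 [ 0.4968 -0.0606  0.035 ] [0.616  0.0636 0.0695]
```

View pics/crop_scene.png

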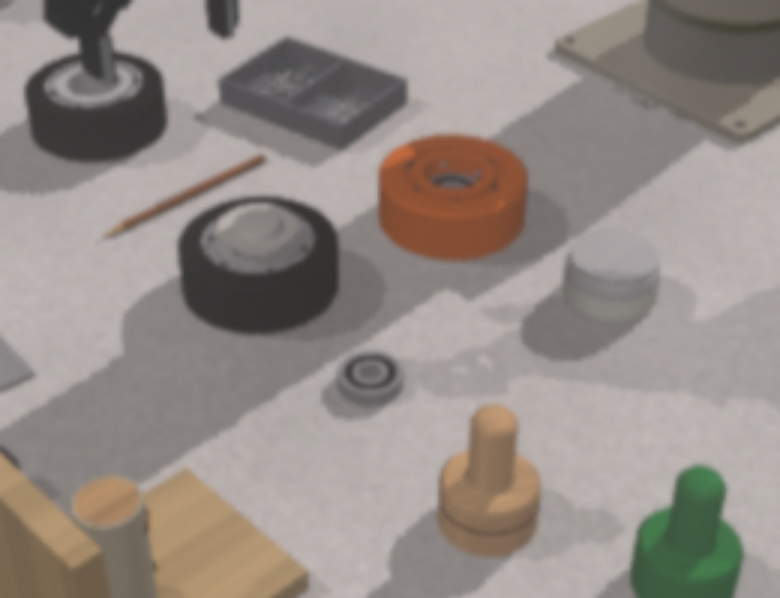

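View pics/crop_side.png

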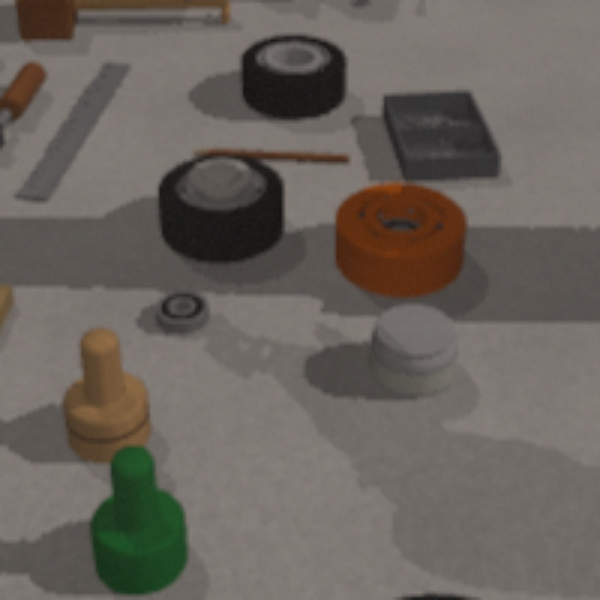

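The crops agree. The wheel to finish is the black one with the white domed cover at scene (206,220), about (0.558,0.002). The other black one has an empty bore, so it is the spare. The beech tool is at (283,298), about (0.597,0.288). Scene and side differ by about 4 mm in x, so I'll refine with the wrist camera.

```bash
cat >> h.py <<'E'
from scipy.spatial.transform import Rotation as Ro
def wworld(d,o):
    c=viewer.calibration('wrist'); v,u=np.mgrid[:384,:512]
    x=(u-c['cx'])/c['fx'];y=(v-c['cy'])/c['fy']; th=np.hypot(x,y)+1e-9
    s=np.tan(th)/th; P=np.stack([x*s*d,y*s*d,d],-1)
    T=np.array(c['T_tool_cam']); P=P@T[:3,:3].T+T[:3,3]
    W=P@Ro.from_quat(o['ee_rot']).as_matrix().T+o['position']; W[(d==0)|(th>1.4)]=np.nan; return W
E
python3 - <<'E'
from h import *
o=manip.get_obs(); p,d=cap('wrist','w0'); W=wworld(d,o); np.save('pics/w0W.npy',W)
c=viewer.calibration('wrist'); print(c)
k=(W[...,2]>.063)&(W[...,2]<.075)&(np.hypot(W[...,0]-.558,W[...,1])<.05); P=W[k]; print(len(P),P.mean(0),P.min(0),P.max(0))
v,u=np.where(k); print(u.mean(),v.mean())
E
```

```text
{'fx': 297.3186396354542, 'fy': 297.3186396354542, 'cx': 257.2165887404545, 'cy': 195.71537729369055, 'T_tool_cam': array([[ 3.07427099e-04, -9.60183518e-01, -2.79369856e-01,
         7.01689798e-02],
       [ 9.99999949e-01,  3.20522954e-04, -1.19473980e-06,
         3.40546092e-05],
       [ 9.06916209e-05, -2.79369841e-01,  9.60183568e-01,
        -1.71992893e-01],
       [ 0.00000000e+00,  0.00000000e+00,  0.00000000e+00,
         1.00000000e+00]])}
924 [ 0.55793741 -0.00125575  0.06703647] [ 0.52836791 -0.03084336  0.06300181] [0.58661832 0.02622313 0.06982985]
195.24675324675326 179.84848484848484
```

View pics/w0.png

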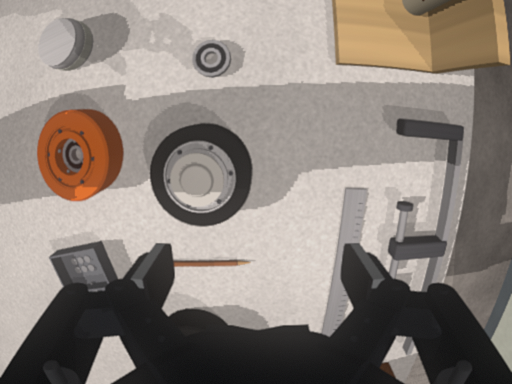

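Call:
{"name": "move_arm", "arguments": {
  "deltas": [
    [0.05, 0, 0, 0, 0, 0, 1],
    [0.05, -0.01, 0, 0, 0, 0, 1],
    [0.05, -0.01, 0, 0, 0, 0, 1],
    [0.05, -0.01, 0, 0, 0, 0, 1],
    [0.05, 0, 0, 0, 0, 0, 1],
    [0.035, 0, 0, 0, 0, 0, 1],
    [0, 0, 0, 0, 0, 0, 1]
  ]
}}

```text
clock: 1.02
position: [0.5934, 0.2888, 0.201]
ee_rot: [0.705, 0.709, -0.0, -0.001]
ft_force: [-0.5, 0.1, -0.4]
grip_width: 0.999
```

The wrist picture shows the white cover at (197,178), in the black wheel. The orange wheel is at (78,155) and the pencil at (210,263).

Run:
```python
from h import *
from scipy.optimize import least_squares
o=manip.get_obs(); print(o['position'],Ro.from_quat(o['ee_rot']).as_matrix().round(4))
p,d=cap('wrist','w1'); W=wworld(d,o); np.save('pics/w1W.npy',W)
def fit(P,c0,r=None):
    f=lambda q: np.hypot(P[:,0]-q[0],P[:,1]-q[1])-(q[2] if r is None else r)
    s=least_squares(f,[*c0,.03][:2 if r else 3],loss='soft_l1',f_scale=.001); return s.x.round(4),np.abs(f(s.x)).mean().round(4)
for z0,z1 in((.08,.105),(.094,.105),(.036,.044)):
    k=(W[...,2]>z0)&(W[...,2]<z1)&(np.hypot(W[...,0]-.597,W[...,1]-.288)<.045)
    P=W[k]; print(z0,len(P),P.mean(0).round(4),P.min(0).round(4),P.max(0).round(4))
    if len(P)>8:
        from cv2 import convexHull,minEnclosingCircle
        print(cv2.minEnclosingCircle(P[:,:2].astype(np.float32)))
# green extents
hsv=cv2.cvtColor(p,cv2.COLOR_RGB2HSV); g=(hsv[...,0]>45)&(hsv[...,0]<85)&(hsv[...,1]>90)&(W[...,2]>.02)&(W[...,2]<.11)
print('green',W[g].min(0),W[g].max(0))
W0=np.load('pics/w0W.npy')
k=(W0[...,2]>.0605)&(W0[...,2]<.08)&(np.hypot(W0[...,0]-.558,W0[...,1])<.05);print(cv2.minEnclosingCircle(W0[k][:,:2].astype(np.float32)))
k=(W0[...,2]>.0475)&(W0[...,2]<.052)&(np.hypot(W0[...,0]-.558,W0[...,1])<.07);print('tyre top',cv2.minEnclosingCircle(W0[k][:,:2].astype(np.float32)),W0[k].mean(0))
```

```text
[0.59343674 0.28879736 0.20098356] [[-0.0052  1.     -0.0017]
 [ 1.      0.0052  0.0011]
 [ 0.0011 -0.0017 -1.    ]]
0.08 717 [0.5963 0.2867 0.0951] [0.5822 0.2708 0.0802] [0.6109 0.299  0.0996]
((0.5964021682739258, 0.28438881039619446), 0.014680897817015648)
0.094 545 [0.5964 0.2851 0.0968] [0.5834 0.2716 0.094 ] [0.6096 0.2977 0.0996]
((0.5966903567314148, 0.284452348947525), 0.013466324657201767)
0.036 1368 [0.5962 0.2916 0.0398] [0.565  0.2536 0.036 ] [0.6278 0.3155 0.0439]
((0.5963390469551086, 0.28458210825920105), 0.03198064863681793)
green [0.51347852 0.36919322 0.02606361] [0.5746879  0.42924218 0.10000891]
((0.5577883124351501, -0.0023403356317430735), 0.030308544635772705)
tyre top ((0.5579075813293457, -0.00256125396117568), 0.06010357663035393) [0.56081702 0.00099196 0.04960541]
```

View pics/w1.png

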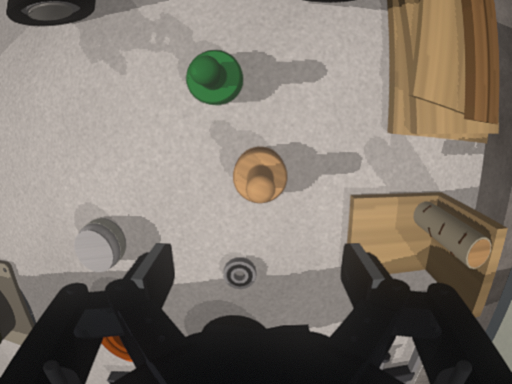

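The fitted radii of 14.7, 32, 30.3 and 60.1 mm match the sizes given. The tool is at (0.5964,0.2845) and the wheel and cover at (0.5578,-0.0024), both by the same camera. In the picture the beech tool is at (260,175), with green well clear at (214,77). I'll descend to TCP z 0.053.

Call:
{"name": "move_arm", "arguments": {
  "deltas": [
    [-0.0043, 0.003, 0.03, 0, 0, 0, 1],
    [0, 0, 0.04, 0, 0, 0, 1],
    [0, 0, 0.04, 0, 0, 0, 1],
    [0, 0, 0.025, 0, 0, 0, 1],
    [0, 0, 0.013, 0, 0, 0, 1],
    [0, 0, 0, 0, 0, 0, 1]
  ],
  "force": 80
}}

```text
clock: 1.82
position: [0.5981, 0.2797, 0.0535]
ee_rot: [0.707, 0.707, -0.001, 0.0]
ft_force: [0.9, -0.6, 0.5]
grip_width: 1.005
```

Run:
```python
from h import *
o=manip.get_obs(); print(o['position'],o['ft_force'])
cap('side','s2'); cap('wrist','w2')
a=cv2.imread('pics/s2.png')[150:310,100:300]; b=cv2.imread('pics/w2.png')
cv2.imwrite('pics/c2.png',np.hstack([cv2.resize(a,(400,320)),cv2.resize(b,(400,320))]))
```

```text
[0.59807146 0.27967933 0.05349236] [ 0.94603383 -0.6289893   0.54513177]
```

View pics/c2.png

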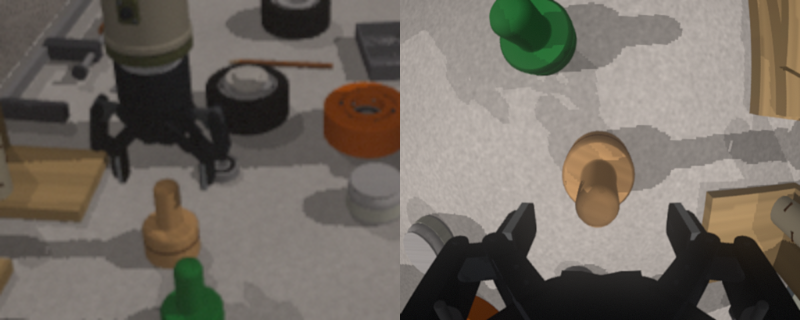

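Run:
```python
from h import *
o=manip.get_obs(); print(o['clock'],o['position'],o['ee_rot'],o['joint_pos'],o['joint_velocities'].round(3))
d=np.load('pics/w2.npy'); W=wworld(d,o)
for z0,z1 in((.08,.105),(.036,.044)):
    k=(W[...,2]>z0)&(W[...,2]<z1)&(np.hypot(W[...,0]-.597,W[...,1]-.288)<.05)
    P=W[k]; print(z0,len(P)); 
    if len(P)>5: print(P.min(0),P.max(0))
print('tool top px',W[256,326-0] if 0 else W[int(205*384/320),int(197*512/400)], 'bench',W[330*384//400,130])
Ws=world('side',np.load('pics/s2.npy'))
for x,y in((125,180),(212,180),(168,185)): print((x,y),Ws[150+y//2,100+x//2].round(4))
# fingers: dark points
p=cv2.imread('pics/s2.png'); k=(p.max(-1)<60)&(np.hypot(Ws[...,0]-.6,Ws[...,1]-.28)<.08); P=Ws[k];print(P.min(0),P.max(0))
```

```text
1.925 [0.59883602 0.28067758 0.05511603] [7.07273109e-01 7.06939877e-01 7.99583562e-04 3.46488148e-04] [-0.37057454  0.52549717 -0.18502381  1.51218624  0.10342722  1.11175033
 -0.57736382] [-0.004 -0.008 -0.002 -0.007 -0.001 -0.002 -0.002]
0.08 3134
[0.54951402 0.26845014 0.08000701] [0.64669481 0.29931299 0.10498428]
0.036 3855
[0.56443963 0.259695   0.03600156] [0.62758318 0.31638935 0.04399963]
tool top px [0.5963112  0.28826118 0.09835524] bench [0.56218473 0.29659543 0.16444504]
(125, 180) [0.6402 0.2901 0.1023]
(212, 180) [0.5418 0.2873 0.1102]
(168, 185) [0.5919 0.2865 0.0986]
[0.52325188 0.2461176  0.09975735] [0.67152424 0.34577152 0.48297834]
```

View pics/s2.png

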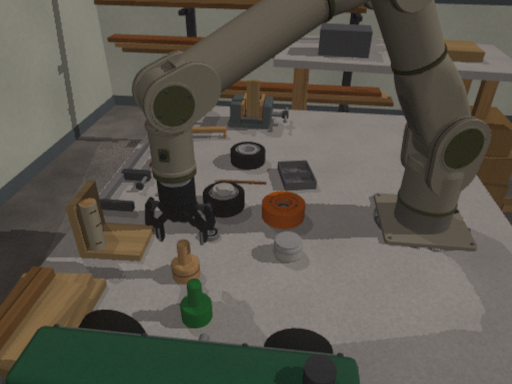

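Run:
```python
from h import *
o=manip.get_obs(); print(o['clock'],o['position'])
W=wworld(np.load('pics/w2.npy'),o)
for u,v in((60,60),(150,200),(420,150),(350,100)): print((u,v),W[v,u].round(4))
c=viewer.calibration('wrist')
T=(W-o['position'])@Ro.from_quat(o['ee_rot']).as_matrix()
p=cv2.imread('pics/w2.png')
for u0,u1 in((120,175),(335,400)):
    s=T[235:310,u0:u1].reshape(-1,3); m=p[235:310,u0:u1].reshape(-1,3).max(-1)<90; s=s[m&np.isfinite(s[:,2])&(s[:,2]<.03)]
    print('finger tool-frame',len(s),np.percentile(s,[1,50,99],axis=0).round(4).tolist())
o['position']; 
# side bench check & gripper
Ws=world('side',np.load('pics/s2.npy'))
for u,v in((240,300),(130,290),(184,243),(160,240),(207,240),(185,262)): print('side',(u,v),Ws[v,u].round(4))
cap('scene','sc2')
```

```text
1.925 [0.59883602 0.28067758 0.05511603]
(60, 60) [0.4268 0.4086 0.0009]
(150, 200) [5.095e-01 2.812e-01 1.000e-04]
(420, 150) [0.7371 0.3254 0.001 ]
(350, 100) [0.671  0.3621 0.    ]
finger tool-frame 2689 [[-0.0106, -0.0554, -0.1058], [0.0096, -0.0429, -0.072], [0.0165, -0.0302, -0.045]]
finger tool-frame 2834 [[-0.0103, 0.0303, -0.1057], [0.0098, 0.0431, -0.0731], [0.0166, 0.0555, -0.045]]
side (240, 300) [ 0.4597  0.3463 -0.0022]
side (130, 290) [0.7063 0.3505 0.0015]
side (184, 243) [0.5916 0.2884 0.0974]
side (160, 240) [0.6436 0.2929 0.1042]
side (207, 240) [0.5719 0.1641 0.0056]
side (185, 262) [0.5903 0.2994 0.0515]
```

View pics/sc2.png

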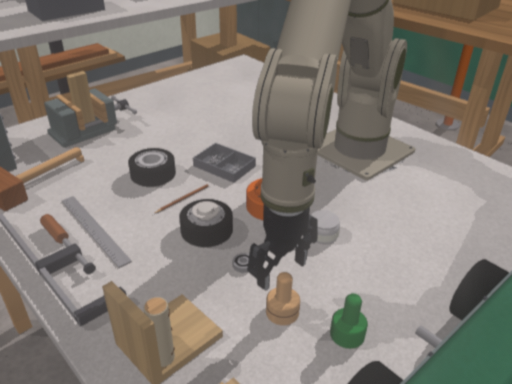

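By both the side and wrist depth, the open fingertips sit about 45 mm behind the reported TCP. The description implies about 13 mm, so I'll trust the images. The last pose was also still settling, so I'm re-measuring at rest.

Run:
```python
from h import *
viewer.camera('wrist')
o=manip.get_obs(); p,d=cap('wrist','w3'); W=wworld(d,o); print(o['clock'],o['position'],o['ee_rot'],o['grip_width'],manip.get_obs()['position'])
hsv=cv2.cvtColor(p,cv2.COLOR_RGB2HSV)
br=(hsv[...,1]>70)&(hsv[...,0]<25)
for z0,z1 in((.08,.105),(.0385,.0415)):
    k=br&(W[...,2]>z0)&(W[...,2]<z1)&(np.hypot(W[...,0]-.597,W[...,1]-.288)<.045)
    P=W[k]; print(z0,len(P),P.min(0).round(4),P.max(0).round(4),cv2.minEnclosingCircle(P[:,:2].astype(np.float32)))
T=(W-o['position'])@Ro.from_quat(o['ee_rot']).as_matrix()
for s in(-1,1):
  k=(p.max(-1)<110)&(T[...,2]<-.03)&(T[...,2]>-.058)&(s*T[...,1]>.02)&(np.abs(T[...,1])<.07)&(np.abs(T[...,0])<.03)
  P=T[k]; print('tip',len(P),P.min(0).round(4),P.max(0).round(4))
b=W[20:220,20:180,2]; print('bench z',np.nanmedian(b))
```

```text
2.025 [0.59886414 0.28098263 0.05529222] [7.07159003e-01 7.07053655e-01 1.05727940e-03 3.93680985e-04] 0.9996995966035654 [0.59871158 0.28098582 0.05509113]
0.08 2595 [0.5819 0.2717 0.08  ] [0.6105 0.2991 0.0996] ((0.5962328314781189, 0.2851743698120117), 0.014458149671554565)
0.0385 3028 [0.5661 0.2616 0.0385] [0.6261 0.3149 0.0415] ((0.5960556268692017, 0.2848065495491028), 0.0308657456189394)
tip 574 [-0.0125 -0.0567 -0.058 ] [ 0.0109 -0.042  -0.0422]
tip 573 [-0.0122  0.0421 -0.058 ] [ 0.0109  0.0562 -0.0423]
bench z 7.471950366929464e-06
```

Call:
{"name": "move_arm", "arguments": {
  "deltas": [
    [0.004, -0.0026, 0, 0, 0, 0, 1],
    [0, 0, 0, 0, 0, 0, 1],
    [0, 0, 0.012, 0, 0, 0, 1],
    [0, 0, 0.013, 0, 0, 0, 1],
    [0, 0, 0.012, 0, 0, 0, 1],
    [0, 0, 0, 0, 0, 0, 1],
    [0, 0, 0, 0, 0, 0, 1]
  ],
  "force": 80
}}

```text
clock: 2.95
position: [0.5956, 0.2848, 0.017]
ee_rot: [0.707, 0.707, 0.0, 0.0]
ft_force: [-1.0, 0.4, 0.3]
grip_width: 1.003
```

Run:
```python
from h import *
o=manip.get_obs(); print(o['position'],o['ft_force'])
_,d=cap('wrist','w4');cap('side','s4'); 
W=wworld(d,o);p=cv2.imread('pics/w4.png')
T=(W-o['position'])@Ro.from_quat(o['ee_rot']).as_matrix()
for s in(-1,1):
  k=(p.max(-1)<110)&(W[...,2]>.045)&(T[...,2]>-.058)&(s*T[...,1]>.02)&(np.abs(T[...,1])<.07)&(np.abs(T[...,0])<.03)
  P=W[k]; print('tip',len(P),P.min(0).round(4),P.max(0).round(4))
a=cv2.imread('pics/s4.png')[190:310,120:270]; b=cv2.imread('pics/w4.png')
cv2.imwrite('pics/c4.png',np.hstack([cv2.resize(a,(400,320)),cv2.resize(b,(400,320))]))
```

```text
[0.59562516 0.28477663 0.01697534] [-0.95064781  0.44101819  0.27892218]
tip 558 [0.5396 0.273  0.0595] [0.5536 0.2959 0.075 ]
tip 565 [0.6377 0.2731 0.0592] [0.6517 0.2955 0.075 ]
```

View pics/c4.png

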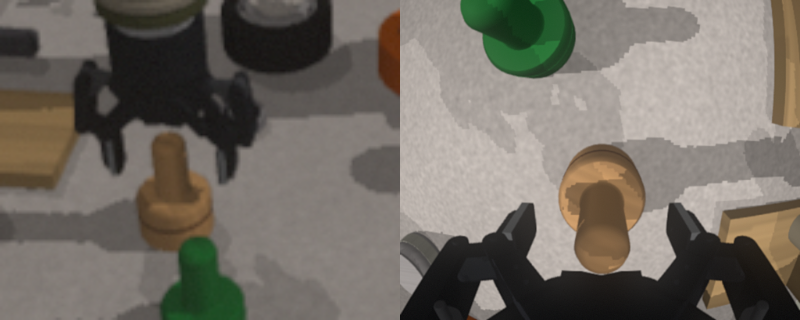

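The fingers now straddle the handle, with tips at z 0.059 centred on (0.5957,0.2844). Closing.

Call:
{"name": "move_arm", "arguments": {
  "deltas": [
    [0, 0, 0, 0, 0, 0, -1],
    [0, 0, 0, 0, 0, 0, -1],
    [0, 0, 0, 0, 0, 0, -1],
    [0, 0, 0, 0, 0, 0, -1],
    [0, 0, 0, 0, 0, 0, -1],
    [0, 0, 0, 0, 0, 0, -1],
    [0, 0, 0, 0, 0, 0, -1],
    [0, 0, 0, 0, 0, 0, -1]
  ],
  "force": 80
}}

```text
clock: 4.05
position: [0.5956, 0.2848, 0.0171]
ee_rot: [0.707, 0.707, 0.0, 0.0]
ft_force: [0.3, -0.3, 4.1]
grip_width: 0.328
```

Run:
```python
from h import *
o=manip.get_obs(); print(o['position'],o['ft_force'],o['grip_width']*85)
_,d=cap('wrist','w5');cap('side','s5'); 
a=cv2.imread('pics/s5.png')[190:310,120:270]; b=cv2.imread('pics/w5.png')
cv2.imwrite('pics/c5.png',np.hstack([cv2.resize(a,(400,320)),cv2.resize(b,(400,320))]))
```

```text
[0.59560096 0.28477705 0.01707256] [ 0.32037578 -0.27613465  4.14771605] 27.84424104867212
```

View pics/c5.png

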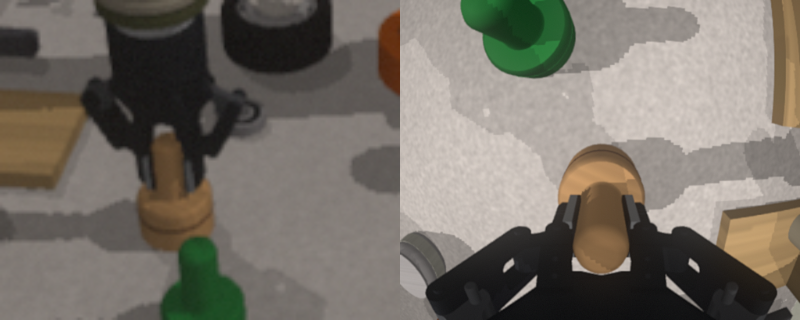

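The opening is about 28 mm and the tool is held. Lifting and carrying it above the cover.

Call:
{"name": "move_arm", "arguments": {
  "deltas": [
    [0, 0, -0.02, 0, 0, 0, -1],
    [0, 0, -0.04, 0, 0, 0, -1],
    [0, 0, -0.04, 0, 0, 0, -1],
    [-0.02, 0, -0.013, 0, 0, 0, -1],
    [-0.045, -0.006, 0, 0, 0, 0, -1],
    [-0.05, -0.008, 0, 0, 0, 0, -1],
    [-0.05, -0.008, 0, 0, 0, 0, -1],
    [-0.05, -0.008, 0, 0, 0, 0, -1],
    [-0.04, -0.0084, 0, 0, 0, 0, -1],
    [-0.0324, 0, 0, 0, 0, 0, -1]
  ]
}}

```text
clock: 5.4
position: [0.5553, -0.0061, 0.1292]
ee_rot: [0.708, 0.706, -0.001, -0.0]
ft_force: [0.2, -0.3, -2.2]
grip_width: 0.319
```

Call:
{"name": "move_arm", "arguments": {
  "deltas": [
    [0, 0, 0.01, 0, 0, 0, -1],
    [0, 0, 0.01, 0, 0, 0, -1],
    [0, 0, 0, 0, 0, 0, -1],
    [0, 0, 0, 0, 0, 0, -1]
  ]
}}

```text
clock: 5.9
position: [0.557, -0.0019, 0.1097]
ee_rot: [0.707, 0.708, -0.0, -0.0]
ft_force: [0.0, -0.5, -1.7]
grip_width: 0.324
```

Run:
```python
from h import *
o=manip.get_obs(); print(o['clock'],o['position'],o['ee_rot'],o['ft_force'],o['grip_width']*85)
p,d=cap('wrist','w6'); W=wworld(d,o); _,ds=cap('side','s6'); _,dc=cap('scene','sc6')
k=(W[...,2]>.0475)&(W[...,2]<.052)&(np.hypot(W[...,0]-.558,W[...,1])<.07);print('tyre top',cv2.minEnclosingCircle(W[k][:,:2].astype(np.float32)),W[k].min(0),W[k].max(0))
hs=cv2.cvtColor(p,cv2.COLOR_RGB2HSV); br=(hs[...,1]>70)&(hs[...,0]<25)
k=br&(W[...,2]>.1)&(np.hypot(W[...,0]-.558,W[...,1])<.05)
P=W[k]; print('body?',np.histogram(P[:,2],12))
k&=(W[...,2]>.13)&(W[...,2]<.145); 
for z0 in (.125,.130,.135,.14): 
  P=W[br&(np.hypot(W[...,0]-.558,W[...,1])<.05)&(W[...,2]>z0)&(W[...,2]<z0+.005)]
  if len(P): print(z0,len(P),P.min(0).round(4),P.max(0).round(4),cv2.minEnclosingCircle(P[:,:2].astype(np.float32)))
a=cv2.imread('pics/s6.png')[100:260,130:330]; b=cv2.imread('pics/w6.png')
cv2.imwrite('pics/c6.png',np.hstack([cv2.resize(a,(400,320)),cv2.resize(b,(400,320))]))
cv2.imwrite('pics/c6b.png',cv2.resize(cv2.imread('pics/sc6.png')[130:260,130:290],None,fx=4,fy=4))
```

```text
5.9 [ 0.55698292 -0.00190029  0.10974387] [ 7.06659483e-01  7.07553782e-01 -1.11062625e-05 -1.46249238e-04] [ 0.00337292 -0.45045856 -1.73823435] 27.5273582555051
tyre top ((0.5577689409255981, -0.002231939695775509), 0.059786003082990646) [ 0.49826493 -0.03436042  0.04750326] [0.61686498 0.05617121 0.05190833]
body? (array([ 194,  165,  319,  745, 3511,  328,  392,  406,  466,  558,  752,
       3199]), array([0.1000042 , 0.10768418, 0.11536416, 0.12304415, 0.13072413,
       0.13840411, 0.14608409, 0.15376407, 0.16144405, 0.16912403,
       0.17680401, 0.184484  , 0.19216398]))
0.125 497 [ 0.5259 -0.0046  0.125 ] [0.5887 0.0297 0.13  ] ((0.5572645664215088, -0.0008441810496151447), 0.0316617414355278)
0.13 3489 [ 0.5264 -0.0038  0.13  ] [0.588  0.0295 0.135 ] ((0.5572388768196106, 4.8962469008984044e-05), 0.031016185879707336)
0.135 263 [0.5432 0.0019 0.135 ] [0.5719 0.0173 0.1399] ((0.5574226975440979, 0.005058801732957363), 0.014629515819251537)
0.14 202 [0.5367 0.0018 0.1401] [0.5772 0.0123 0.145 ] ((0.5569483041763306, 0.00813793484121561), 0.02033369615674019)
```

View pics/c6.png

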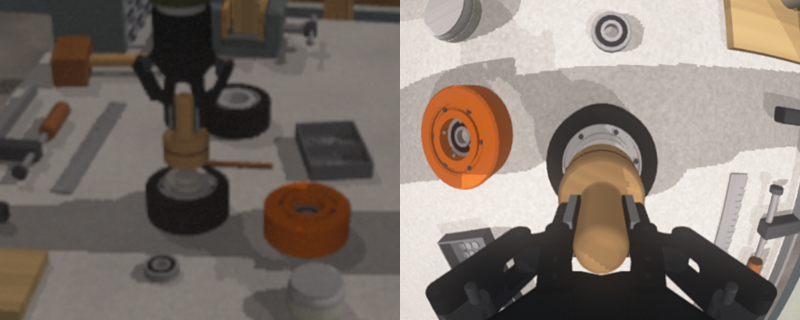

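View pics/c6b.png

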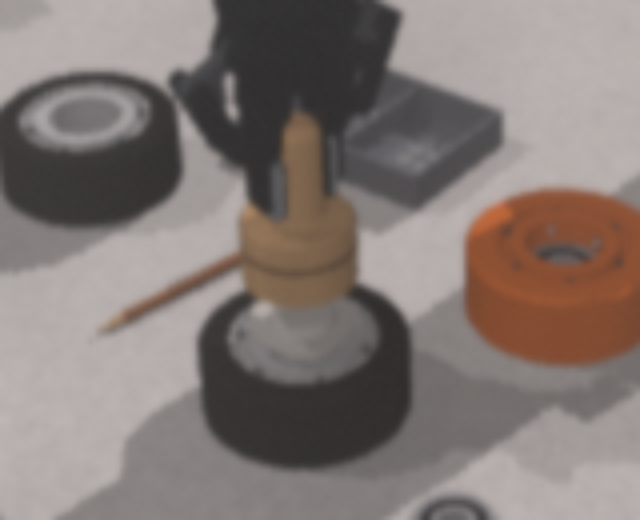

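Centred, with the tool axis about (0.557,-0.002) against the wheel at (0.5578,-0.0022). It looks upright, with the rim about 30 mm above the flange. Descending, then pressing in small steps.

Call:
{"name": "move_arm", "arguments": {
  "deltas": [
    [0, 0.0006, 0.012, 0, 0, 0, -1],
    [0, 0, 0.011, 0, 0, 0, -1],
    [0, 0, 0.004, 0, 0, 0, -1],
    [0, 0, 0.0015, 0, 0, 0, -1],
    [0, 0, 0.0015, 0, 0, 0, -1],
    [0, 0, 0.0015, 0, 0, 0, -1]
  ],
  "force": 110
}}

```text
clock: 6.8
position: [0.5579, -0.0027, 0.0786]
ee_rot: [0.707, 0.707, 0.0, 0.0]
ft_force: [-0.2, -0.6, 1.9]
grip_width: 0.318
```

Call:
{"name": "move_arm", "arguments": {
  "deltas": [
    [0, 0, 0.0015, 0, 0, 0, -1],
    [0, 0, 0.0015, 0, 0, 0, -1]
  ]
}}

```text
clock: 7.05
position: [0.5586, -0.0027, 0.0767]
ee_rot: [0.707, 0.707, 0.001, 0.001]
ft_force: [-2.0, -0.8, 10.6]
grip_width: 0.312
```

Call:
{"name": "move_arm", "arguments": {
  "deltas": [
    [0, 0, 0.0015, 0, 0, 0, -1],
    [0, 0, 0.0015, 0, 0, 0, -1]
  ]
}}

```text
clock: 7.3
position: [0.5594, -0.0026, 0.0744]
ee_rot: [0.707, 0.707, 0.002, 0.001]
ft_force: [-0.2, -0.4, 10.1]
grip_width: 0.315
```

Call:
{"name": "move_arm", "arguments": {
  "deltas": [
    [0, 0, 0.0015, 0, 0, 0, -1],
    [0, 0, 0.001, 0, 0, 0, -1]
  ]
}}

```text
clock: 7.55
position: [0.5578, -0.0027, 0.07]
ee_rot: [0.707, 0.707, 0.0, 0.0]
ft_force: [-1.8, -0.3, 9.3]
grip_width: 0.312
```

Call:
{"name": "move_arm", "arguments": {
  "deltas": [
    [0, 0, 0.001, 0, 0, 0, -1],
    [0, 0, 0, 0, 0, 0, -1]
  ]
}}

```text
clock: 7.8
position: [0.5578, -0.0026, 0.07]
ee_rot: [0.707, 0.707, 0.0, 0.0]
ft_force: [-2.8, -0.4, 12.3]
grip_width: 0.311
```

The descent has stopped at 0.070, which is the home height. I'll push a little more to confirm it is hard down.

Call:
{"name": "move_arm", "arguments": {
  "deltas": [
    [0, 0, 0.0015, 0, 0, 0, -1],
    [0, 0, 0.0015, 0, 0, 0, -1],
    [0, 0, 0, 0, 0, 0, -1]
  ]
}}

```text
clock: 8.18
position: [0.5581, -0.0027, 0.0698]
ee_rot: [0.707, 0.707, 0.0, 0.0]
ft_force: [-15.9, -0.7, 40.6]
grip_width: 0.314
```

Run:
```python
from h import *
o=manip.get_obs(); print(o['position'],o['ft_force'],o['grip_width']*85)
p,d=cap('wrist','w7'); W=wworld(d,o); cap('side','s7'); cap('scene','sc7')
hs=cv2.cvtColor(p,cv2.COLOR_RGB2HSV); br=(hs[...,1]>70)&(hs[...,0]<25)
P=W[br&(np.hypot(W[...,0]-.558,W[...,1])<.05)&(W[...,2]>.08)&(W[...,2]<.1)]; print('body top',np.histogram(P[:,2],10))
a=cv2.imread('pics/s7.png')[120:240,170:290]; b=cv2.imread('pics/sc7.png')[150:270,150:270]
cv2.imwrite('pics/c7.png',np.hstack([cv2.resize(a,(400,400)),cv2.resize(b,(400,400))]))
```

```text
[ 0.55807098 -0.00267076  0.06979858] [-15.94909806  -0.67637379  40.59005803] 26.729039323524514
body top (array([  71,   74,   73,   89,  338,  647, 2550,  427,  115,   71]), array([0.080033  , 0.08202936, 0.08402572, 0.08602209, 0.08801845,
       0.09001481, 0.09201117, 0.09400753, 0.09600389, 0.09800026,
       0.09999662]))
```

View pics/c7.png

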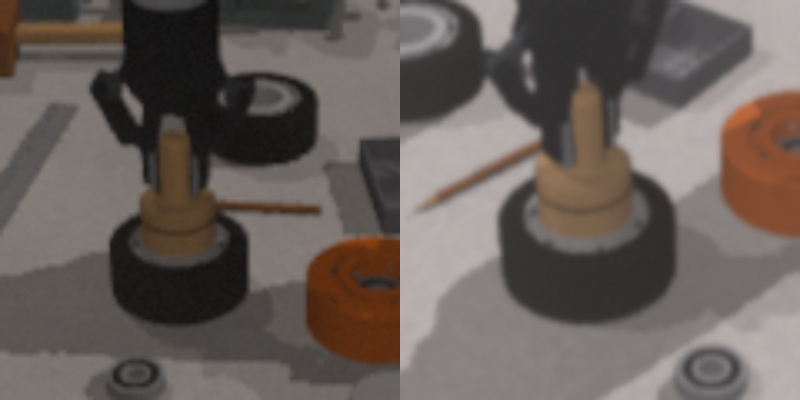

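The tool stopped hard at 40 N, with its body top at 0.093 (0.053 + 0.040), so the cover is home. Lifting straight up and carrying the tool back to its spot.

Call:
{"name": "move_arm", "arguments": {
  "deltas": [
    [0, 0, -0.003, 0, 0, 0, -1],
    [0, 0, -0.01, 0, 0, 0, -1],
    [0, 0, -0.03, 0, 0, 0, -1],
    [0.02, 0, -0.017, 0, 0, 0, -1],
    [0.05, 0.008, 0, 0, 0, 0, -1],
    [0.05, 0.01, 0, 0, 0, 0, -1],
    [0.05, 0.01, 0, 0, 0, 0, -1],
    [0.05, 0.0098, 0, 0, 0, 0, -1],
    [0.04, 0, 0, 0, 0, 0, -1],
    [0.0275, 0, 0, 0, 0, 0, -1]
  ],
  "force": 80
}}

```text
clock: 9.57
position: [0.5938, 0.2889, 0.1253]
ee_rot: [0.706, 0.708, -0.0, -0.001]
ft_force: [-0.4, -0.8, -1.6]
grip_width: 0.319
```

Call:
{"name": "move_arm", "arguments": {
  "deltas": [
    [0, 0, 0.02, 0, 0, 0, -1],
    [0, 0, 0.025, 0, 0, 0, -1],
    [0, 0, 0.025, 0, 0, 0, -1],
    [0, 0, 0.015, 0, 0, 0, -1],
    [0, 0, 0, 0, 0, 0, -1],
    [0, 0, 0, 0, 0, 0, -1]
  ]
}}

```text
clock: 10.32
position: [0.596, 0.2851, 0.0418]
ee_rot: [0.707, 0.707, 0.001, 0.0]
ft_force: [0.8, -0.1, -1.1]
grip_width: 0.319
```

Run:
```python
from h import *
o=manip.get_obs(); print(o['clock'],o['position'],o['ft_force'],o['grip_width']*85)
p,d=cap('wrist','w8'); W=wworld(d,o); cap('side','s8'); cap('scene','sc8')
hs=cv2.cvtColor(p,cv2.COLOR_RGB2HSV); br=(hs[...,1]>70)&(hs[...,0]<25)
P=W[br&(np.hypot(W[...,0]-.596,W[...,1]-.285)<.04)&(W[...,2]>.02)&(W[...,2]<.08)]; print('body top',np.histogram(P[:,2],12))
a=cv2.imread('pics/s8.png')[140:300,130:290]; b=cv2.imread('pics/sc8.png')[190:350,190:350]
cv2.imwrite('pics/c8.png',np.hstack([cv2.resize(a,(400,400)),cv2.resize(b,(400,400))]))
```

```text
10.325 [0.59596981 0.28506307 0.04181065] [ 0.76184333 -0.12611359 -1.10188122] 27.12578791832154
body top (array([  72,  105,  123,  113,  114,  176,  155,  550, 3381,  252,  163,
        230]), array([0.02698262, 0.03139628, 0.03580994, 0.0402236 , 0.04463726,
       0.04905092, 0.05346458, 0.05787824, 0.0622919 , 0.06670557,
       0.07111923, 0.07553289, 0.07994655]))
```

View pics/c8.png

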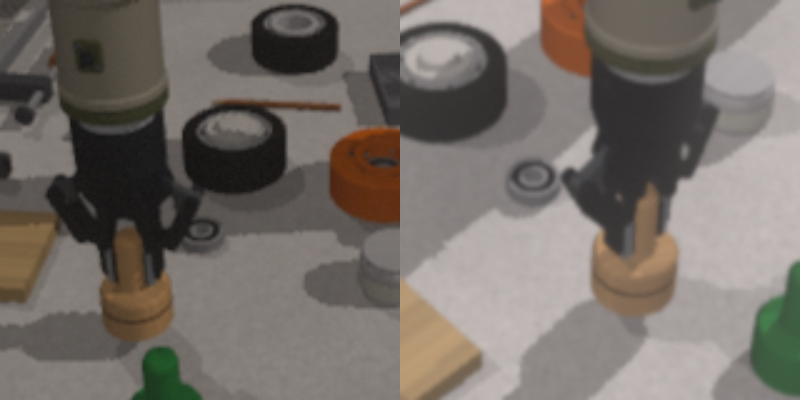

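Upright, and the rim is about 24 mm above the bench. The cover looks flat in the wheel.

Call:
{"name": "move_arm", "arguments": {
  "deltas": [
    [0, 0, 0.01, 0, 0, 0, -1],
    [0, 0, 0.008, 0, 0, 0, -1],
    [0, 0, 0.003, 0, 0, 0, -1],
    [0, 0, 0.002, 0, 0, 0, -1],
    [0, 0, 0.001, 0, 0, 0, -1],
    [0, 0, 0, 0, 0, 0, -1]
  ]
}}

```text
clock: 11.22
position: [0.5955, 0.2849, 0.0172]
ee_rot: [0.707, 0.707, 0.0, 0.0]
ft_force: [-2.5, 0.6, 0.6]
grip_width: 0.315
```

Call:
{"name": "move_arm", "arguments": {
  "deltas": [
    [0, 0, 0.0005, 0, 0, 0, -1],
    [0, 0, 0, 0, 0, 0, -0.2],
    [0, 0, 0, 0, 0, 0, 0.2],
    [0, 0, 0, 0, 0, 0, 1],
    [0, 0, 0, 0, 0, 0, 1],
    [0, 0, 0, 0, 0, 0, 1],
    [0, 0, 0, 0, 0, 0, 1],
    [0, 0, 0, 0, 0, 0, 1]
  ]
}}

```text
clock: 12.22
position: [0.5954, 0.2848, 0.0163]
ee_rot: [0.707, 0.707, 0.0, 0.0]
ft_force: [-0.4, -0.7, 0.2]
grip_width: 1.001
```

Call:
{"name": "move_arm", "arguments": {
  "deltas": [
    [0, 0, 0, 0, 0, 0, 1],
    [0, 0, -0.02, 0, 0, 0, 1],
    [0, 0, -0.04, 0, 0, 0, 1],
    [0, 0, -0.05, 0, 0, 0, 1],
    [0, 0, -0.05, 0, 0, 0, 1],
    [-0.05, 0, -0.02, 0, 0, 0, 1],
    [-0.05, 0, 0, 0, 0, 0, 1],
    [-0.04, 0, 0, 0, 0, 0, 1],
    [0, 0, 0, 0, 0, 0, 1],
    [0, 0, 0, 0, 0, 0, 1]
  ]
}}

```text
clock: 13.48
position: [0.5955, 0.1457, 0.1975]
ee_rot: [0.707, 0.707, 0.001, 0.0]
ft_force: [0.6, 0.5, -0.3]
grip_width: 1.0
```

Run:
```python
from h import *
viewer.camera('wrist')
o=manip.get_obs(); print(o['clock'],o['position'],o['ft_force'],o['grip_width']*85)
p,d=cap('wrist','w9'); W=wworld(d,o); cap('side','s9'); cap('scene','sc9')
def pl(P):
    A=np.c_[P[:,:2]-P[:,:2].mean(0),np.ones(len(P))]; c=np.linalg.lstsq(A,P[:,2],rcond=None)[0]; return c.round(4),len(P)
r=np.hypot(W[...,0]-.5578,W[...,1]+.0024)
k=(r>.0215)&(r<.028)&(W[...,2]>.04)&(W[...,2]<.07); print('flange top z/tilt',pl(W[k]))
k=(r>.05)&(r<.056)&(W[...,2]>.04); print('tyre top',pl(W[k]))
k=(r<.017); print('dome',np.percentile(W[k][:,2],[5,50,95]))
k=(W[...,2]>.0515)&(r<.05); print('cover centre',cv2.minEnclosingCircle(W[k][:,:2].astype(np.float32)))
hs=cv2.cvtColor(p,cv2.COLOR_RGB2HSV); br=(hs[...,1]>70)&(hs[...,0]<25)
t=np.hypot(W[...,0]-.596,W[...,1]-.285)
k=br&(t<.05)&(W[...,2]>.036)&(W[...,2]<.044); print('tool body',cv2.minEnclosingCircle(W[k][:,:2].astype(np.float32)),pl(W[k]))
k=br&(t<.05)&(W[...,2]>.094); print('tool top',cv2.minEnclosingCircle(W[k][:,:2].astype(np.float32)),W[k][:,2].max())
cv2.imwrite('pics/c9.png',np.hstack([cv2.resize(cv2.imread('pics/s9.png'),(400,300)),cv2.resize(cv2.imread('pics/w9.png'),(400,300))]))
```

```text
13.525 [0.59533246 0.14634164 0.1972051 ] [0.73802467 0.75366176 0.4284697 ] 84.71886430470667
flange top z/tilt (array([-0.0025,  0.0002,  0.0527]), 492)
tyre top (array([-0.0003,  0.001 ,  0.0497]), 963)
dome [0.05690615 0.05865449 0.05976625]
cover centre ((0.5658118724822998, 0.003537693526595831), 0.03934090584516525)
tool body ((0.5958400368690491, 0.28364479541778564), 0.03182925283908844) (array([0.0004, 0.0024, 0.04  ]), 1484)
tool top ((0.5959640741348267, 0.2835787534713745), 0.013694826513528824) 0.09961495530902276
```

View pics/c9.png

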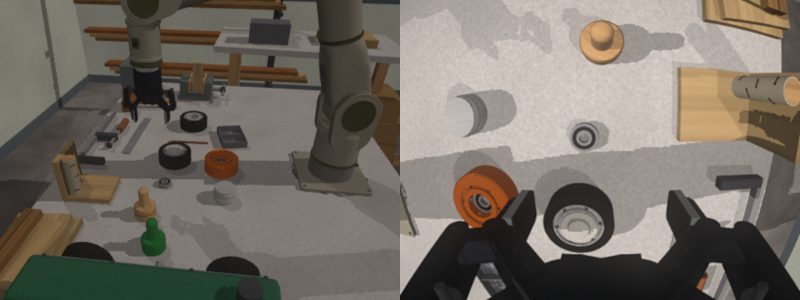

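The flange top is at 0.0527 and the tyre top at 0.0497, a difference of 3.0 mm, which is the flange thickness. Tilt is below 0.003. The tool stands upright with its body top at 0.040, and the bystanders are unmoved. The cover-centre fit is invalid: stray points gave a radius of 39 mm instead of 30. The cover's skirt is in the bore, so I'm handing in.

Run:
```python
from h import *
W=wworld(np.load('pics/w9.npy'),manip.get_obs())
r=np.hypot(W[...,0]-.5578,W[...,1]+.0024); k=(W[...,2]>.0555)&(W[...,2]<.062)&(r<.03); print('dome centre',cv2.minEnclosingCircle(W[k][:,:2].astype(np.float32)))
print(manip.hand_in())
```

```text
dome centre ((0.5589293837547302, -0.0023309998214244843), 0.017992643639445305)
the job is handed in; nothing more can be done
None
```

I pressed the bearing cover home with the beech tool, stood the tool back upright where it came from, and handed the job in at about 13.7 s of the 48 s. No verdict was reported.

**Pressing:** the tool was centred on the cover to within about 1 mm. About 12 N showed at the wrist while the cover still stood proud. It then went down to a hard stop at 40 N, at home height.

**Last checks:**

| Check | Result |
|---|---|
| Flange top above tyre top | 3.0 mm, equal to the flange thickness, so it lies flush |
| Flange tilt | below 0.003 rad |
| Cover centring | dome centre about 1 mm from the wheel axis |
| Tool | upright, body top at 40 mm, released |
| Other things | look unmoved in the pictures; I did not measure them |

**What disagreed:**
- **Fingertips:** by the cameras the open fingertips sat about 42–45 mm behind the reported TCP, not the roughly 13 mm described. I set the grasp height from the images.
- **Fixed cameras:** the scene and side cameras differed from the wrist camera by 2–4 mm, so I used wrist measurements throughout.
- **Cover-centre fit:** my first fit failed because of stray points (39 mm radius instead of 30). The dome fit in the table replaced it.

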